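# Back the governor shop's screw press off one turn

## Task

The nylon liner has been pressed home in its sheave: back the bench screw press off by exactly one full turn, pushing the hand wheel round anticlockwise (seen from above) by its upright handle with the fingers, without gripping the handle, until the handle stands just where it started. Then leave the wheel standing there, and do not shift or lift the parts and tools lying about.

Things in the scene. Friction and masses are not known exactly. Their poses are not given: they have to be found in the camera images.
- press: bench screw press, fixed to the shelf. Origin at the centre of the underside of its foot plate (180 mm along its x, 240 mm along its y, 20 mm thick), z up. Two columns carry a crosshead, top at 150 mm above the shelf; above it lies the level hand wheel, whose upright axis goes through the origin. A finished sheave with its white nylon liner lies under the ram.
- wheel_centre (a point): point on the wheel's axis at mid-height of the rim, 172 mm above the shelf. Wheel: 200 mm outside diameter, round rim 18 mm thick (top 181 mm above the shelf), three straight spokes no higher than the rim, hub 48 mm across with the 20 mm screw standing up through it to about 206 mm above the shelf. The wheel stays at its height as it turns; the screw and ram rise 4 mm a turn.
- handle_mid (a point): centre, half-way up, of the wheel's handle: an upright black turned grip, 26 mm across at its thickest, free to spin on its own pin, standing on the rim over one spoke 88 mm from the wheel's axis. Its foot is 183 mm and its top 250 mm above the shelf, this point 218 mm. Nothing else stands as high within 150 mm of the wheel's axis.
- wheel (a joint): angle of the hand wheel, rad, growing anticlockwise seen from above (backing off); one turn is 6.283. It starts anywhere from -2 to 2; at -2.4 the ram meets the work, the other way it turns freely well past one turn. About 4 N pushed at the handle keeps it moving slowly (friction 0.35 N m, little coasting), and it stays where it is left.
- parts_box: closed oak parts box, 116 x 166 x 70 mm, 1.3 kg, brass hook latch on its lid; origin at the centre of its underside. Not part of the job.
- trip_lever: rusty iron tripping lever lying flat, about 165 mm long, 14 mm high; origin on its underside near its middle. Not part of the job.
- collar_a: bright steel shaft collar, 40 mm outside, 20 mm bore, 15 mm high, lying flat on the foot plate of the press; origin at the centre of its underside. Not part of the job.
- collar_b: second collar, same, lying on the shelf; origin at the centre of its underside. Not part of the job.
- liner: spare white nylon liner ring, 50 mm outside, 26 mm high, on the foot plate of the press; origin at the centre of its underside. Not part of the job.
- oiler: amber oil bottle standing on the shelf, 54 mm across, 130 mm high; origin at the centre of its underside. Not part of the job.
- driver: screwdriver 190 mm long lying on the shelf; origin on its underside, near its middle. Not part of the job.

How it is judged:
By the outcome, as a careful person would: the job done as asked, in the order asked, and still so for the second after the job is handed in, with the robot touching nothing.
It also fails if it takes over 58 s, if anything falls off the work surface, if the arm or the gripper's body presses on something with over 40 N, if the wrist force passes 120 N, or if a joint passes its speed limit or range.

## Robot

A 7-joint arm with a two-finger parallel gripper is mounted at the origin on the work surface. World frame = base frame: x ahead of the robot, y to its left, z up, the work surface at z = 0. Lengths are in m, angles in rad, forces in N, time in s.
With the tool pointing down it reaches from about 0.425 to 0.875 m from the base axis. Payload 4.7 kg.
Tool frame: the origin (TCP) lies midway between the tips of the shut fingers; the grasp point (between the pads) lies 19 mm behind it; z points along the fingers, y is the direction in which the jaws open and shut (so a half turn about z gives the same grasp; the last joint's range is limited). The gripper opens to 87 mm and grips with 3 to 60 N. Pads are 19 mm wide; open, the fingers measure 117 mm over their backs; the gripper's body (75 mm by 190 mm) begins 51 mm behind the grasp point.
Start: joints at [-1.166, 0.321, -0.07, 1.45, 0.023, 1.371, -0.057], TCP at [0.248, 0.601, 0.223] pointing down, gripper open.
Joint ranges: [-2.86, 2.86], [-0.3, 2.09], [-1.38, 1.24], [0.06, 2.45], [-1.56, 4.7], [0.09, 2.05], [-2.69, 2.69]. Speed limits (rad/s): [2.57, 2.57, 3.14, 3.14, 3.14, 3.14, 3.14].

## Interface

Orientations are given as a rotation vector (axis times angle).
In Python, from bench import get_state, eyes, job gives the robot as it stands. The module is installed in compiled form; this text tells all that it offers.
- The arm moves only by the shell command python3 -m jog 'ROWS' [FORCE]. ROWS is JSON, a list that holds one entry, the list of rows, each a list of 5 numbers: the opening, from 0 (shut) to 1 (fully open), then the shift along the tool's x, y, z in units of 40 mm (1.0 is 40 mm), then the turn about the tool's z in units of 5 degrees (1.0 is 5 degrees). In form: [[[jaw, dx, dy, dz, turn], ...]]. A call has 1 to 10 rows; each row shifts and turns the commanded pose from where the row before left it, along the tool's axes as they then stand; what a row does not reach is not made up. A row lasts 1/8 s, in which the tool goes at most 62.5 mm and 10.7 degrees, less where a joint would pass 70% of its speed; a pose out of reach is approached as far as the arm can. A call is refused whole if a number of a shift passes 1 or a number of a turn 1, either way. A call with a gripper value outside its range is refused whole. The fingers move at their own pace and stop on an object; FORCE is the grip in N (left out, the last holds). Time passes only in rows, so rows that do not move let the fingers close. It gives the time, the measured TCP pose, the force and the opening at its end, in the units of the state.
- get_state(): the state, without advancing time (a new reading comes with each control period).
- eyes.get_image(name): name is "scene" or "top" or "wrist"; returns (picture, depth): 384x512x3 uint8, red, green, blue; 384x512 float32, m along the optical axis (not along the pixel's ray), 0 where there is no reading.
- eyes.camera_params(name): a dict with "camera_matrix" (3x3 intrinsics, pixels), "pose" (4x4, takes a point from camera to world coordinates); the wrist camera has in their place "mount" (4x4, takes a point from camera to tool coordinates, whose origin is the TCP and whose axes are the flange's). Camera axes: x right, y down, z forward; pixel columns grow to the right and rows downward; lengths in m; the calibration is good to about 2 mm. A picture is of the moment at which its call begins: read the wrist's pose just before it. camera_params takes no time and is no camera call.
- job.close_job(): hands the job in, once; it reports no verdict.
The state is a dict: "time": time; "joint_positions": joint angles; "qd": joint speeds; "joint_torque": joint torques, N m; "position": TCP position; "tool_rot": TCP orientation; "ft_force": force on the tool from outside, world axes, zero at the start; "torque": the same for the moment, N m; "grip_width": opening from 0.0 (shut) to 1.0 (fully open).
Only numpy, scipy, OpenCV 4.12 (cv2) and the standard library are available. Lean on these libraries where they do the work, as an engineer would, in place of code of your own. Each camera call takes 0.05 s, during which the arm holds its last target. There are 200 camera calls.

## Working session

There is one attempt and no reset: what is moved stays moved. The work goes in short steps, Python scripts to look and compute and a shell command to move; the robot and the scene stay as the last step left them, time stands still between calls to the robot, and variables do not carry over. Pictures are saved under pics/ and viewed, about 8 in all and at most 12, crops included, and the job is handed in when it is done.

```bash
mkdir -p pics
python3 - <<'E'
from bench import get_state, eyes
import cv2, numpy as np
s=get_state(); print({k:np.round(v,3).tolist() for k,v in s.items()})
for n in ("scene","top"):
    im,d=eyes.get_image(n); cv2.imwrite(f"pics/{n}0.png",cv2.resize(im[:,:,::-1],(800,600)))
    np.save(f"{n}_d.npy",d); p=eyes.camera_params(n); print(n,np.round(p["camera_matrix"],1).tolist(),np.round(p["pose"],3).tolist())
E
```

```text
{'time': 0.0, 'joint_positions': [-1.166, 0.322, -0.07, 1.452, 0.023, 1.371, -0.057], 'qd': [0.0, -0.001, -0.0, 0.001, 0.001, -0.0, 0.001], 'joint_torque': [-0.0, -49.129, -0.404, -31.252, -0.064, 0.044, 0.0], 'position': [0.247, 0.6, 0.221], 'tool_rot': [-0.61, -3.082, 0.003], 'ft_force': [-0.426, -0.79, 0.691], 'torque': [0.015, -0.026, -0.01], 'grip_width': 0.996}
scene [[469.1, 0.0, 253.4], [0.0, 469.1, 192.5], [0.0, 0.0, 1.0]] [[-0.831, 0.322, -0.454, 1.133], [0.557, 0.461, -0.691, 0.924], [-0.013, -0.827, -0.562, 0.834], [0.0, 0.0, 0.0, 1.0]]
top [[417.8, 0.0, 251.6], [0.0, 417.8, 191.7], [0.0, 0.0, 1.0]] [[0.007, -0.985, 0.173, 0.387], [-1.0, -0.008, -0.009, 0.062], [0.011, -0.173, -0.985, 1.228], [0.0, 0.0, 0.0, 1.0]]
```

View pics/scene0.png

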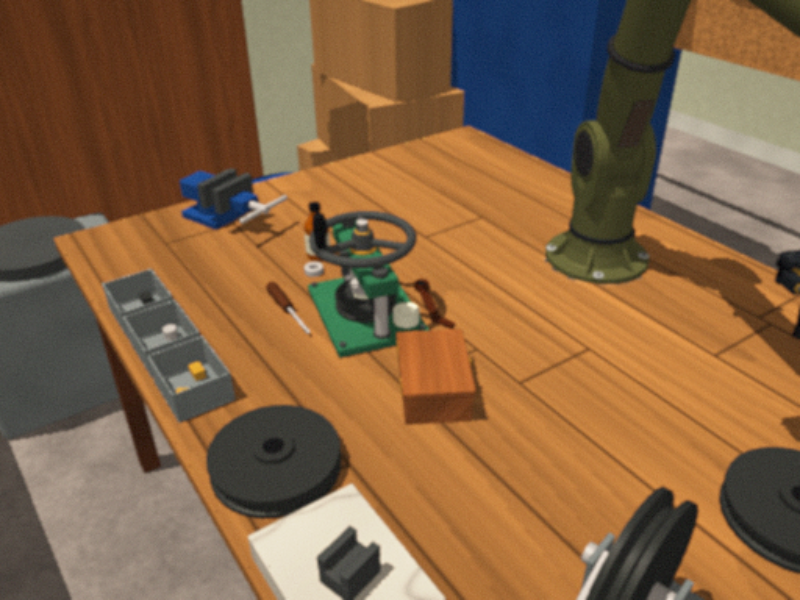

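View pics/top0.png

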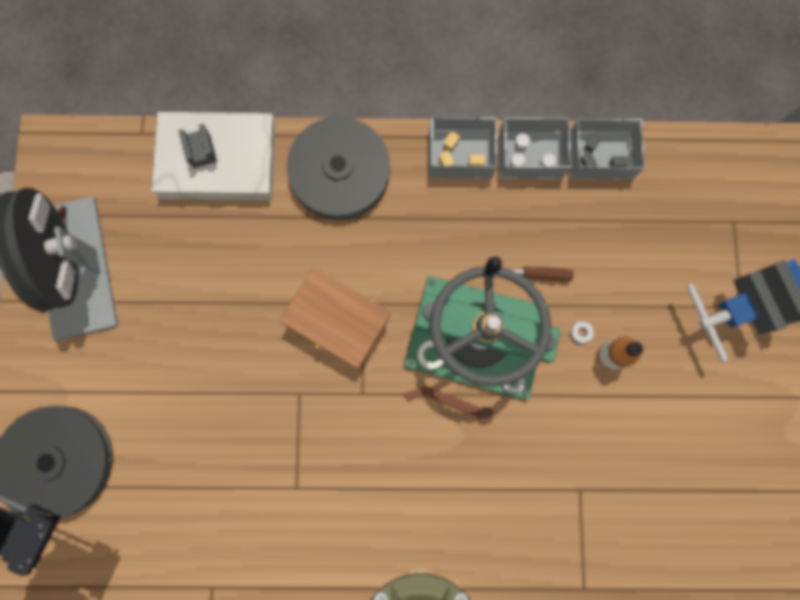

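The wheel sits at about (491,325) in the top view, with the handle at (494,266) on its far (+x) side. The oiler is at (628,352) and the box at (335,320). Next I'll turn these into positions with depth.

```bash
cat > h.py <<'E'
import numpy as np, cv2
from scipy.optimize import least_squares
from bench import eyes,get_state
def cloud(name,d=None):
    if d is None: _,d=eyes.get_image(name)
    p=eyes.camera_params(name);K=p["camera_matrix"];T=np.array(p["pose"])
    v,u=np.mgrid[:d.shape[0],:d.shape[1]]
    P=np.stack([(u-K[0][2])/K[0][0]*d,(v-K[1][2])/K[1][1]*d,d],-1).reshape(-1,3)
    return P[d.ravel()>0]@T[:3,:3].T+T[:3,3]
def ray(name,u,v,z):
    p=eyes.camera_params(name);K=np.array(p["camera_matrix"]);T=np.array(p["pose"])
    r=T[:3,:3]@np.linalg.solve(K,[u,v,1]);return T[:3,3]+r*(z-T[2,3])/r[2]
def wheel(name,c0,d=None):
    W=cloud(name,d); r=np.hypot(W[:,0]-c0[0],W[:,1]-c0[1])
    R=W[(r>.07)&(r<.115)&(W[:,2]>.168)&(W[:,2]<.183)]
    f=least_squares(lambda q:np.hypot(R[:,0]-q[0],R[:,1]-q[1])-.091,c0,loss='soft_l1',f_scale=.004)
    H=W[(r<.13)&(r>.06)&(W[:,2]>.2)&(W[:,2]<.27)]
    return f.x,len(R),H
E
python3 - <<'E'
from h import *
S=1.5625
c0=ray("top",492/S,322/S,.206);print("screw",c0,"handle top",ray("top",494/S,264/S,.25))
for n in("top","scene"):
    c,k,H=wheel(n,c0[:2],np.load(n+"_d.npy")); m=np.median(H,0) if len(H) else None
    print(n,c,k,len(H),m,H[:,2].max() if len(H) else 0)
print("rim",ray("top",432/S,325/S,.172),ray("top",551/S,325/S,.172))
print("rim",ray("top",491/S,267/S,.172),ray("top",491/S,382/S,.172))
for n,u,v,z in(("oiler",635,348,.13),("vise bar end",692,288,.06),("box",335,318,.07)):print(n,ray("top",u/S,v/S,z))
E
```

```text
screw [ 0.53211718 -0.10404556  0.206     ] handle top [ 0.61598502 -0.10174418  0.25      ]
top [ 0.53212641 -0.10437971] 1497 106 [ 0.61640684 -0.10055491  0.24451754] 0.251477971191559
scene [ 0.53431516 -0.09823932] 754 142 [ 0.62296495 -0.09286865  0.22587815] 0.24878949360600955
rim [ 0.53120782 -0.01136578  0.172     ] [ 0.53276252 -0.20614767  0.172     ]
rim [ 0.62908267 -0.10973209  0.172     ] [ 0.43944334 -0.10604407  0.172     ]
oiler [ 0.50041975 -0.35798657  0.13      ]
vise bar end [ 0.61863329 -0.49596388  0.06      ]
box [0.55637582 0.15529198 0.07      ]
```

Wheel centre is about (0.533, -0.105) and the handle about (0.618, -0.099), so the handle angle is about 3°. The plan is to shut the fingers, square the tool to the world axes, rise, cross over, come down on the -y side of the handle, and push round.

```bash
python3 -m jog '[[[0,0,0,-0.5,0.9],[0,0,0,-0.5,0.9],[0,0,0,-0.5,0.9],[0,0,0,-0.5,0.9],[0,0,0,-0.5,0.9],[0,-0.2,-0.4,0,0],[0,-0.4,-0.8,0,0],[0,-0.45,-0.95,0,0],[0,-0.45,-0.95,0,0],[0,-0.45,-0.95,0,0]]]' 20
```

```text
time: 1.35
position: [0.188, 0.4297, 0.3221]
tool_rot: [1.199, 2.904, -0.001]
ft_force: [-0.1, -0.1, 0.7]
grip_width: 0.019
```

```bash
python3 -c "
from bench import get_state;s=get_state();print(s['joint_positions'])"
```

```text
[-1.1857949  -0.09322216 -0.02695818  1.71180242 -0.00244804  1.52367593
 -0.42521387]
```

The tool turned the opposite way to my sign, so I'll turn on another 45°. That gives tool x = world +y and tool y = world +x, with joint 7 near zero.

```bash
python3 -m jog '[[[0,0,0,0,1],[0,0,0,0,1],[0,0,0,0,1],[0,0,0,0,1],[0,0,0,0,1],[0,0,0,0,1],[0,0,0,0,1],[0,0,0,0,1],[0,0,0,0,1],[0,-0.3,0.2,0,0]]]'; python3 -m jog '[[[0,-0.7,0.5,0,0],[0,-0.9,0.65,0,0],[0,-0.9,0.65,0,0],[0,-0.9,0.65,0,0],[0,-0.9,0.65,0,0],[0,-0.9,0.65,0,0],[0,-0.9,0.65,0,0],[0,-0.9,0.65,0,0],[0,-0.9,0.65,0,0],[0,-0.7,0.5,0,0]]]'
```

```text
time: 2.6
position: [0.1961, 0.419, 0.322]
tool_rot: [2.216, 2.227, -0.002]
ft_force: [0.5, 0.3, -0.8]
grip_width: 0.006
time: 3.85
position: [0.4457, 0.0726, 0.3224]
tool_rot: [-2.22, -2.223, -0.0]
ft_force: [-0.5, -0.2, -1.0]
grip_width: 0.001
```

```bash
python3 -m jog '[[[0,-0.8,0.6,0,0],[0,-0.8,0.6,0,0],[0,-0.8,0.6,0,0],[0,-0.8,0.6,0,0],[0,-0.8,0.6,0,0],[0,-0.8,0.6,0,0],[0,-0.75,0.55,0,0],[0,0,0,0,0]]]'
python3 - <<'E'
from h import *
im,d=eyes.get_image("wrist"); cv2.imwrite("pics/w1.png",im[:,:,::-1])
p=eyes.camera_params("wrist");print(np.round(p["mount"],3).tolist(),np.round(p["camera_matrix"],1).tolist()); print(get_state()["position"])
E
```

```text
time: 4.85
position: [0.611, -0.1502, 0.3216]
tool_rot: [2.224, 2.219, -0.006]
ft_force: [-0.1, -0.9, -0.3]
grip_width: 0.007
[[0.002, -0.97, -0.243, 0.066], [1.0, 0.002, -0.0, 0.0], [0.0, -0.243, 0.97, -0.163], [0.0, 0.0, 0.0, 1.0]] [[342.6, 0.0, 256.0], [0.0, 342.6, 195.8], [0.0, 0.0, 1.0]]
[ 0.61081965 -0.14815604  0.32194202]
```

View pics/w1.png

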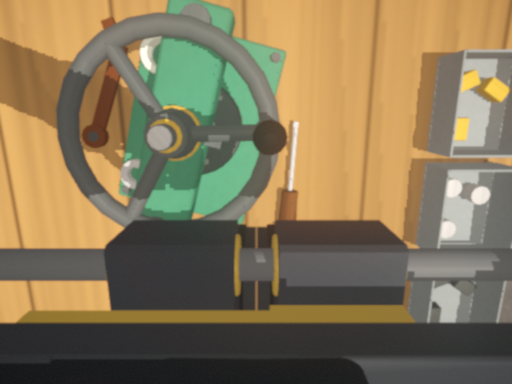

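The wrist view shows the wheel hub at (160,138), the handle top at (269,137) and the fingers near (257,260). I'll compute the handle position from this.

```bash
cat >> h.py <<'E'
from scipy.spatial.transform import Rotation as Ro
def wray(u,v,z,s):
    p=eyes.camera_params("wrist");K=np.array(p["camera_matrix"]);M=np.array(p["mount"])
    T=np.eye(4);T[:3,:3]=Ro.from_rotvec(s["tool_rot"]).as_matrix();T[:3,3]=s["position"];T=T@M
    r=T[:3,:3]@np.linalg.solve(K,[u,v,1]);return T[:3,3]+r*(z-T[2,3])/r[2]
E
python3 - <<'E'
from h import *
s=get_state()
print("handle",wray(269,137,.25,s),"screw",wray(160,138,.206,s))
_,d=eyes.get_image("wrist")
p=eyes.camera_params("wrist");K=np.array(p["camera_matrix"]);M=np.array(p["mount"])
q=np.linalg.inv(M)@[0,0,0,1];print("TCP px",K@q[:3]/q[2])
for r in(225,235,245,260,275,300): print(r,[(c,*np.round((M@np.append(np.linalg.solve(K,[c,r,1])*d[r,c],1))[:3],3)) for c in(115,180,245,257,265,330,395)])
E
```

```text
handle [ 0.61972056 -0.10027958  0.25      ] screw [ 0.53362312 -0.10458845  0.206     ]
TCP px [255.34617833 243.58728228   1.        ]
225 [(115, np.float64(-0.101), np.float64(-0.21), np.float64(0.322)), (180, np.float64(0.037), np.float64(-0.019), np.float64(-0.079)), (245, np.float64(0.011), np.float64(-0.005), np.float64(-0.003)), (257, np.float64(-0.101), np.float64(0.002), np.float64(0.322)), (265, np.float64(-0.101), np.float64(0.014), np.float64(0.323)), (330, np.float64(0.037), np.float64(0.019), np.float64(-0.079)), (395, np.float64(-0.1), np.float64(0.208), np.float64(0.322))]
235 [(115, np.float64(0.037), np.float64(-0.032), np.float64(-0.088)), (180, np.float64(0.037), np.float64(-0.017), np.float64(-0.087)), (245, np.float64(0.009), np.float64(-0.005), np.float64(-0.012)), (257, np.float64(0.009), np.float64(0.001), np.float64(-0.012)), (265, np.float64(0.009), np.float64(0.005), np.float64(-0.011)), (330, np.float64(0.038), np.float64(0.017), np.float64(-0.088)), (395, np.float64(0.037), np.float64(0.033), np.float64(-0.087))]
245 [(115, np.float64(0.037), np.float64
[... 1105 characters left out ...]
8), np.float64(0.001), np.float64(-0.088)), (265, np.float64(0.028), np.float64(0.002), np.float64(-0.088)), (330, np.float64(0.031), np.float64(0.016), np.float64(-0.095)), (395, np.float64(0.031), np.float64(0.031), np.float64(-0.094))]
300 [(115, np.float64(0.024), np.float64(-0.031), np.float64(-0.094)), (180, np.float64(0.025), np.float64(-0.017), np.float64(-0.094)), (245, np.float64(-0.002), np.float64(-0.004), np.float64(-0.05)), (257, np.float64(-0.002), np.float64(0.001), np.float64(-0.049)), (265, np.float64(0.066), np.float64(0.0), np.float64(-0.163)), (330, np.float64(0.025), np.float64(0.017), np.float64(-0.094)), (395, np.float64(0.025), np.float64(0.031), np.float64(-0.094))]
```

```bash
python3 -m jog '[[[0,0,0.04,0.5,0],[0,0,0.04,0.6,0],[0,0,0.04,0.6,0],[0,0,0.04,0.6,0],[0,0,0.02,0.5,0],[0,0,0,0.1,0],[0,0,0,0,0]]]'; python3 -m jog '[[[0,0.2,0,0,0],[0,0.1,0,0,0],[0,0,0,0,0]]]'
```

```text
time: 5.82
position: [0.6189, -0.1457, 0.2068]
tool_rot: [2.219, 2.224, 0.001]
ft_force: [-0.2, 0.1, 0.9]
grip_width: 0.005
time: 6.2
position: [0.6192, -0.1331, 0.2069]
tool_rot: [2.218, 2.225, 0.001]
ft_force: [-0.8, -0.7, 0.1]
grip_width: 0.0
```

```bash
python3 -m jog '[[[0,0.1,0,0,0],[0,0.05,0,0,0],[0,0,0,0,0]]]';  for i in 1 2 3; do python3 -m jog '[[[0,0.04,0,0,0],[0,0,0,0,0]]]' | grep -E "pos|force"; done
```

```text
time: 6.58
position: [0.6188, -0.1277, 0.2065]
tool_rot: [-2.219, -2.224, -0.0]
ft_force: [0.2, 0.3, 1.0]
grip_width: 0.006
position: [0.6189, -0.127, 0.2066]
ft_force: [-0.2, -2.5, 0.2]
position: [0.6189, -0.126, 0.2067]
ft_force: [1.6, -3.7, -1.3]
position: [0.6189, -0.1232, 0.2066]
ft_force: [1.4, -3.7, -0.4]
```

Contact shows at TCP y ≈ -0.126 with a 3.7 N push, so the end reference is TCP (0.619, -0.126). Now I'll push round the circle, 10° per row.

```bash
python3 -m jog '[[[0,0.381,0.047,0,0],[0,0.383,-0.02,0,0],[0,0.374,-0.086,0,0],[0,0.353,-0.15,0,0],[0,0.322,-0.209,0,0],[0,0.28,-0.262,0,0],[0,0.231,-0.306,0,0],[0,0.174,-0.342,0,0],[0,0.112,-0.367,0,0],[0,0.047,-0.381,0,0]]]'
python3 - <<'E'
from h import *
c,k,H=wheel("top",np.array([.533,-.1045])); s=get_state();p=s["position"]-np.array([.533,-.1045,0])
print(np.degrees(np.arctan2(p[1],p[0])),np.hypot(*p[:2]),s["joint_positions"]); im,_=eyes.get_image("top"); cv2.imwrite("pics/t2.png",cv2.resize(im[130:280,240:400,::-1],None,fx=4,fy=4))
E
```

```text
time: 8.57
position: [0.5371, -0.0147, 0.2076]
tool_rot: [2.215, 2.225, 0.008]
ft_force: [5.8, -0.4, 0.7]
grip_width: 0.006
88.99132309376037 0.08980963716510156 [-0.7698676   0.09155979  0.80126302  1.78395765 -0.07206092  1.29386277
  0.05298042]
```

View pics/t2.png

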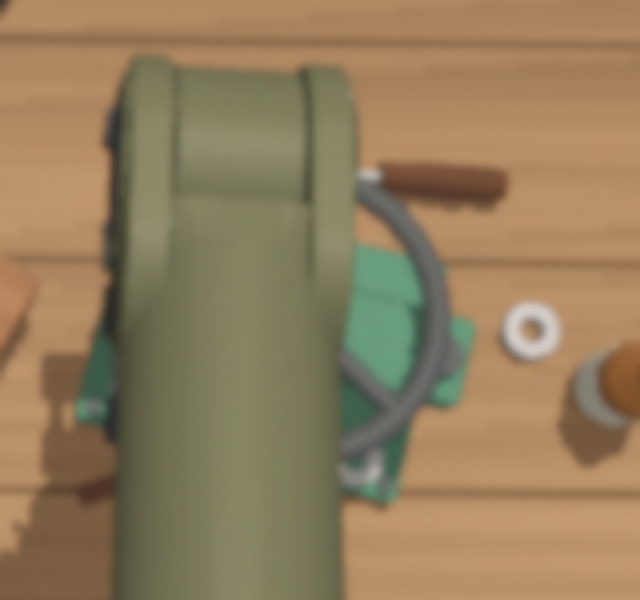

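The 5.8 N reaction shows it is still pushing. A visible spoke at lower right fits a handle angle of about 103°. Joint 3 is drifting, so I'll take shorter calls and watch it.

```bash
cat > st.py <<'E'
from h import *
s=get_state();p=s["position"]-np.array([.533,-.1045,0])
print("ang %.1f r %.4f z %.4f"%(np.degrees(np.arctan2(p[1],p[0]))%360,np.hypot(*p[:2]),p[2]),np.round(s["joint_positions"],2))
E
python3 -m jog '[[[0,-0.02,-0.383,0,0],[0,-0.107,-0.374,0.02,0],[0,-0.17,-0.353,0.02,0],[0,-0.209,-0.322,0,0],[0,-0.262,-0.28,0,0]]]'; python3 st.py
```

```text
time: 9.3
position: [0.4687, -0.0448, 0.2065]
tool_rot: [-2.216, -2.226, -0.009]
ft_force: [3.0, 4.2, 4.5]
grip_width: 0.005
ang 137.1 r 0.0878 z 0.2065 [-0.78 -0.11  0.78  1.93  0.08  1.29 -0.02]
```

```bash
python3 -m jog '[[[0,-0.306,-0.231,0,0],[0,-0.342,-0.174,0,0],[0,-0.367,-0.112,0,0],[0,-0.381,-0.047,0,0],[0,-0.383,0.02,0,0]]]'; python3 st.py
```

```text
time: 9.93
position: [0.4464, -0.1151, 0.2056]
tool_rot: [-2.213, -2.225, -0.008]
ft_force: [1.5, 7.1, 1.5]
grip_width: 0.002
ang 187.0 r 0.0872 z 0.2056 [-0.73 -0.16  0.86  1.95  0.12  1.3   0.1 ]
```

```bash
python3 -m jog '[[[0,-0.374,0.086,0,0],[0,-0.353,0.15,0,0],[0,-0.322,0.209,0,0],[0,-0.28,0.262,0,0],[0,-0.231,0.306,0,0]]]'; python3 st.py
```

```text
time: 10.55
position: [0.4848, -0.1798, 0.2046]
tool_rot: [-2.214, -2.22, 0.001]
ft_force: [-5.9, 1.6, 2.4]
grip_width: 0.005
ang 237.4 r 0.0894 z 0.2046 [-0.67  0.06  1.02  1.83 -0.05  1.29  0.37]
```

```bash
python3 -m jog '[[[0,-0.15,0.342,-0.03,0],[0,-0.1,0.367,-0.02,0],[0,-0.035,0.381,0,0]]]'; python3 st.py
```

```text
time: 10.92
position: [0.5274, -0.1917, 0.2055]
tool_rot: [-2.214, -2.218, 0.005]
ft_force: [-6.8, -1.1, 2.2]
grip_width: 0.006
ang 266.3 r 0.0873 z 0.2055 [-0.59  0.22  1.03  1.72 -0.2   1.32  0.48]
```

```bash
python3 -m jog '[[[0,0.02,0.383,0,0],[0,0.086,0.374,0,0],[0,0.15,0.353,0,0],[0,0.209,0.322,0,0],[0,0.262,0.28,0,0]]]'; python3 st.py
```

```text
time: 11.55
position: [0.5963, -0.1648, 0.2057]
tool_rot: [-2.219, -2.219, 0.008]
ft_force: [-2.3, -4.8, 0.0]
grip_width: 0.005
ang 316.4 r 0.0874 z 0.2057 [-0.53  0.38  0.97  1.58 -0.32  1.35  0.48]
```

```bash
python3 -m jog '[[[0,0.22,0.2,0,0],[0,0.23,0.15,0,0],[0,0.18,0.11,0,0],[0,0.1,0.06,0,0],[0,0.05,0.02,0,0],[0,0,0,0,0]]]'; python3 st.py
```

```text
time: 12.3
position: [0.62, -0.1319, 0.2071]
tool_rot: [-2.219, -2.224, -0.001]
ft_force: [1.6, -2.0, -2.2]
grip_width: 0.005
ang 342.5 r 0.0912 z 0.2071 [-0.56  0.41  0.95  1.54 -0.34  1.36  0.43]
```

```bash
python3 -m jog '[[[0,0.06,-0.01,0,0],[0,0.04,-0.01,0,0],[0,0,0,0,0]]]'; python3 -m jog '[[[0,0,0,0,0],[0,0,0,0,0]]]'
python3 - <<'E'
from h import *
s=get_state();im,_=eyes.get_image("wrist"); cv2.imwrite("pics/w2.png",im[:,:,::-1]);print(s["position"])
E
```

```text
time: 12.68
position: [0.6189, -0.1281, 0.2071]
tool_rot: [-2.219, -2.224, -0.001]
ft_force: [0.6, -3.6, -1.8]
grip_width: 0.006
time: 12.92
position: [0.6189, -0.1281, 0.2071]
tool_rot: [-2.219, -2.224, -0.001]
ft_force: [0.5, -3.6, -1.3]
grip_width: 0.006
[ 0.6189362  -0.12810078  0.20705864]
```

```bash
python3 -m jog '[[[0,0.03,0,0,0],[0,0,0,0,0]]]'; python3 -m jog '[[[0,-0.1,0,0,0],[0,-0.3,0,0,0],[0,-0.3,0,0,0],[0,0,0,-0.5,0],[0,0,0,-0.7,0],[0,0,0,-0.7,0],[0,0,-0.05,-0.7,0],[0,0.05,-0.1,-0.3,0],[0,0.05,-0.05,0,0],[0,0,0,0,0]]]'
python3 - <<'E'
from h import *
im,_=eyes.get_image("wrist"); s=get_state();cv2.imwrite("pics/w2.png",im[:,:,::-1]);print(s["position"],s["tool_rot"])
E
```

```text
time: 13.22
position: [0.6191, -0.1272, 0.2071]
tool_rot: [2.219, 2.223, 0.0]
ft_force: [2.0, -3.7, -2.4]
grip_width: 0.001
time: 14.48
position: [0.6106, -0.1504, 0.3221]
tool_rot: [-2.218, -2.223, 0.0]
ft_force: [-0.9, 0.6, -1.2]
grip_width: 0.005
[ 0.61057821 -0.15044462  0.32185175] [-2.21745297e+00 -2.22302646e+00  8.58299258e-04]
```

View pics/w2.png

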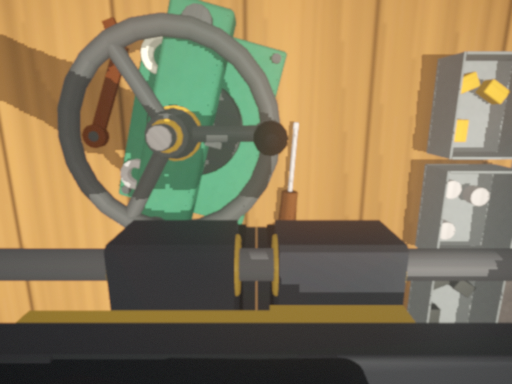

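The picture matches the first one: handle at (269,138) against (269,137), with the parts unmoved. I'll measure the wheel's leftover rotation from the two images.

Run:
```python
import cv2,numpy as np
a,b=[cv2.imread(f"pics/{n}.png",0) for n in("w1","w2")]
def sh(x0,x1,y0,y1):
    t=a[y0:y1,x0:x1];m=8;r=b[max(0,y0-m):y1+m,x0-m:x1+m]
    up=lambda i:cv2.resize(i,None,fx=8,fy=8,interpolation=cv2.INTER_CUBIC)
    R=cv2.matchTemplate(up(r),up(t),cv2.TM_CCOEFF_NORMED);_,v,_,l=cv2.minMaxLoc(R)
    return (l[0]/8-m,l[1]/8-min(m,y0),round(v,3))
for n,q in dict(handle=(248,290,115,158),hub=(140,185,115,160),spoke1=(105,140,40,85),spoke2=(130,160,170,205),box=(430,500,50,150),lever=(80,112,80,145),driver=(282,300,150,215),collarA=(120,145,155,188),liner=(138,165,35,72)).items(): print(n,sh(*q))
```

```text
handle (0.625, 0.75, 0.995)
hub (-0.125, 0.0, 0.984)
spoke1 (1.125, -0.375, 0.974)
spoke2 (0.125, -0.25, 0.994)
box (-0.375, 1.875, 0.996)
lever (0.5, 0.0, 0.993)
driver (0.0, 0.875, 0.999)
collarA (0.125, 0.0, 0.997)
liner (0.875, 0.25, 0.998)
```

The camera itself turned about 0.35° between the pictures, shown by the background shifting from 0 to 1.9 px across the image. With that removed, the handle is within about 0.1–0.3 px (about 0.2°) of its start. The robot is clear of everything, so I'm handing in.

```bash
python3 -c "
from bench import job;print(job.close_job())"
```

```text
the job is handed in; nothing more can be done
None
```

I backed the press off by one full anticlockwise turn, and the handle stands where it started. I pushed it with the shut fingers and never gripped it. Then I withdrew the arm clear and handed in at about 14.5 s. No verdict was reported.

- **Handle position:** I compared wrist pictures taken from the same pose before and after. Allowing for a small camera turn of about 0.35°, the handle and spokes are within about 0.3 px (roughly 0.2°) of the start. The finger's last contact point also agreed with the first, at y ≈ -0.127 m.
- **The full turn:** the arm blocked the top camera during the push, so I relied on a steady 3–7 N reaction at the fingers all the way round. One partial top view, about a quarter of the way round, also showed a spoke where it should be.
- **Other parts:** the trip lever, driver, collar and spare liner on the foot plate, and trays showed no shift in the wrist pictures. I did not check the parts box, oiler and second collar again at the end, but the arm's path stayed well clear of them.
- **Limits:** readings at the end of each move never showed more than about 8 N at the wrist. Joint 3 came closest to its range, at 1.03 of 1.24 rad.
- **One slip:** my first turn of the tool went the wrong way, in free space, because I had its sign wrong. I corrected it before coming near the press.

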